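Make up two column kits at the chromatography bench

TASK

Make up the two kits from the stock on the bench: the blue tray gets the column with the yellow sleeve, the amber vial with the white cap and the green-lidded weighing jar; the white tray gets the column with the black sleeve and the clear vial with the black cap. Put each thing in the middle of its own mark in the tray (columns lying lengthwise along the bar marks, vials upright on the round marks, the jar upright on the bigger round mark), and leave the red-capped vial and the blue rubber bulb standing where they are.

Things in the scene. Friction and masses are not known exactly. Their poses are not given: they have to be found in the camera images.
- amber_vial: Amber glass vial with a WHITE cap, 30 mm diameter and 58 mm tall, standing upright: straight glass body from 0 to 40 mm height, narrowing to a 23 mm cap from 46 to 58 mm. About 50 g. Origin: centre of its underside; z up along its axis.
- clear_vial: Clear glass vial with a BLACK cap, 30 mm diameter and 58 mm tall, standing upright: straight glass body from 0 to 40 mm height, narrowing to a 23 mm cap from 46 to 58 mm. About 50 g. Origin: centre of its underside; z up along its axis.
- yellow_column: Steel chromatography column with a YELLOW sleeve, lying flat, 90 mm long: steel tube, a hexagonal fitting at each end (18 mm long, 16 mm across flats, on a flat so it does not roll), a round yellow sleeve, 14 mm diameter, 42 mm long, around the middle: grip there. About 110 g. Origin: underside at mid-length, 8 mm below the tube axis; x along its length (ends alike), z up.
- black_column: Steel chromatography column with a BLACK sleeve, lying flat, 90 mm long: steel tube, a hexagonal fitting at each end (18 mm long, 16 mm across flats, on a flat so it does not roll), a round black sleeve, 14 mm diameter, 42 mm long, around the middle: grip there. About 110 g. Origin: underside at mid-length, 8 mm below the tube axis; x along its length (ends alike), z up.
- weighing_jar: Squat clear glass weighing jar with a green lid, 42 mm diameter, straight-sided up to 32 mm height (lid flush with the glass, closed for good), with a green knob of 14 mm diameter on top up to 42 mm. About 60 g. Origin: centre of its underside; z up.
- blue_tray: Blue kit tray, 250 x 150 mm, with three white marks. Fixed. Floor 4 mm thick, rim up to 8 mm. Origin: centre of its underside; x along the long side, z up. Flat marks on the floor, all at y = 0: jar's disc, 66 mm diameter, at x = -70 mm; vial's disc, 54 mm diameter, at x = +15 mm; column's bar, 40 mm in x by 114 in y, at x = +85 mm (column lies along tray y).
- white_tray: White kit tray, 200 x 150 mm, with two grey marks. Fixed. Floor 4 mm thick, rim up to 8 mm. Origin: centre of its underside; x along the long side, z up. Flat marks on the floor, all at y = 0: column's bar, 40 mm in x by 114 in y, centred at x = -50 mm (column lies along tray y); vial's disc, 54 mm diameter, at x = +50 mm.
- red_vial: Amber glass vial with a RED cap: not part of either kit, leave it where it stands. 30 mm diameter and 58 mm tall, standing upright: straight glass body from 0 to 40 mm height, narrowing to a 23 mm cap from 46 to 58 mm. About 50 g. Origin: centre of its underside; z up along its axis.
- bulb: Blue rubber pipette bulb, pear-shaped, 45 mm in diameter at 20 mm height, its thin spout up to 62 mm, standing on its flat base: not part of either kit, leave it where it stands. Origin: centre of its underside; z up.

How it is judged:
At the end, for the whole second after the job is handed in: Each of the five things rests released on its own mark: within 12 mm of its centre along each tray axis, 5 mm in height; vials and jar upright (0.1 rad), columns along their bars (0.22 rad, either way round); red-capped vial and bulb upright (0.1 rad) within 20 mm of their starts (x of weighing_jar in the frame of blue_tray between -0.082 and -0.058 m and y of weighing_jar in the frame of blue_tray between -0.012 and 0.012 m and z of weighing_jar in the frame of blue_tray between -0.001 and 0.009 m and linear speed of each of weighing_jar, amber_vial, yellow_column, black_column, clear_vial below 0.02 m/s and angular speed of each of weighing_jar, amber_vial, yellow_column, black_column, clear_vial below 0.2 rad/s and contact force between each of weighing_jar, amber_vial, yellow_column, black_column, clear_vial and the fingers below 0.05 N and angle between each of weighing_jar, amber_vial, clear_vial, red_vial, bulb's own z axis and vertical below 0.1 rad and x of amber_vial in the frame of blue_tray between 0.003 and 0.027 m and y of amber_vial in the frame of blue_tray between -0.012 and 0.012 m and z of amber_vial in the frame of blue_tray between -0.001 and 0.009 m and x of yellow_column in the frame of blue_tray between 0.073 and 0.097 m and y of yellow_column in the frame of blue_tray between -0.012 and 0.012 m and z of yellow_column in the frame of blue_tray between -0.001 and 0.009 m and angle between the x axis of yellow_column and the y axis of blue_tray, either way round below 0.22 rad and x of black_column in the frame of white_tray between -0.062 and -0.038 m and y of black_column in the frame of white_tray between -0.012 and 0.012 m and z of black_column in the frame of white_tray between -0.001 and 0.009 m and angle between the x axis of black_column and the y axis of white_tray, either way round below 0.22 rad and x of clear_vial in the frame of white_tray between 0.038 and 0.062 m and y of clear_vial in the frame of white_tray between -0.012 and 0.012 m and z of clear_vial in the frame of white_tray between -0.001 and 0.009 m and distance of each of red_vial, bulb from where it was at the start of the episode below 0.02 m); the robot touches nothing.
It fails at once if the red-capped vial was moved or knocked over (distance of red_vial from where it was at the start of the episode above 0.02 m or angle between red_vial's own z axis and vertical above 0.3 rad).
It fails at once if the rubber bulb was moved or knocked over (distance of bulb from where it was at the start of the episode above 0.02 m or angle between bulb's own z axis and vertical above 0.3 rad).
It also fails if it takes over 131 s, if anything falls off the work surface, if the arm or the gripper's body presses on something with over 40 N, if the wrist force passes 120 N, or if a joint passes its speed limit or range.

ROBOT

A 6-joint arm with a two-finger parallel gripper is mounted at the origin on the work surface. World frame = base frame: x ahead of the robot, y to its left, z up, the work surface at z = 0. Lengths are in m, angles in rad, forces in N, time in s.
With the tool pointing down it reaches from about 0.325 to 0.85 m from the base axis. Payload 15.5 kg.
Tool frame: the origin (TCP) lies at the very end of the fingers, on their centre line; the grasp point (between the pads) lies 19 mm behind it (env.pinch_z is the distance from the TCP to the grasp point, in m); z points along the fingers, y is the line along which they close (so a half turn about z gives the same grasp; the last joint's range is limited). The gripper opens to 91 mm and grips with 3 to 60 N. Pads are 32 mm wide; open, the fingers measure 118 mm over their backs; the gripper's body (76 mm by 178 mm) begins 60 mm behind the grasp point.
Start: joints at [1.24, 0.494, 1.345, -0, 1.302, -0.096], TCP at [0.146, 0.608, 0.214] pointing down, gripper open.
Joint ranges: [-2.91, 2.91], [-0.82, 2.16], [0.22, 2.67], [-1.22, 4.37], [0.12, 2.79], [-3.08, 3.08]. Speed limits (rad/s): [1.89, 1.89, 2.57, 3.01, 3.01, 3.01].

INTERFACE

Orientations are given as a rotation vector (axis times angle).
In Python, from plant import env gives the robot as it stands.
- The arm moves only by the shell command python3 jog.py 'ROWS' [OPENING] [FORCE]. ROWS is rows parted by semicolons, their numbers by spaces, 1 to 12 of them, each of 4 numbers: dx, dy, dz in m, then a turn about the tool's z in rad; each row is the pose to reach, as a shift and turn from the pose commanded when the command began, along the tool's axes at that moment; what a row does not reach only later rows make up. A row lasts 1/8 s, in which the tool goes at most 0.0625 m and 0.188 rad, less where a joint would pass 70% of its speed; a pose out of reach is approached as far as the arm can. OPENING is the finger opening in m, set as the command begins (- or left out keeps the last). The fingers move at their own pace and stop on an object; FORCE is the grip in N (left out, the last holds). Time passes only in rows, so rows that do not move let the fingers close. It prints the time, the measured TCP pose, the force, the opening and the grip force at its end.
- env.sense(): the state, without advancing time (a new reading comes with each control period).
- env.snapshot(name): name is "side" or "top" or "wrist"; returns the picture (384x512x3 uint8, red, green, blue); there is no depth.
- env.camera_params(name): a dict with "intrinsics" (3x3 intrinsics, pixels), "rvec" (rotation vector, rad) and "tvec" (3), from world to camera coordinates, as OpenCV has them. Camera axes: x right, y down, z forward; pixel columns grow to the right and rows downward; lengths in m; the calibration is good to about 2 mm. The wrist camera is an equidistant fisheye: a pixel r from the principal point sees the ray r / f radians off the axis. A picture is of the moment at which its call begins: read the wrist's pose just before it. camera_params takes no time and is no camera call; for the wrist camera it gives the pose at the moment of the call.
- env.finish_job(): hands the job in; it is judged then, once.
The state is a dict: "time_s": time; "q": joint angles; "dq": joint speeds; "effort": joint torques, N m; "tool_pos": TCP position; "tool_rot": TCP orientation; "contact_force": force on the tool from outside, world axes, zero at the start; "ft_torque": the same for the moment, N m; "finger_gap": finger opening in m; "grasp_force": force on a finger pad.
Only numpy, scipy, OpenCV 4.12 (cv2) and the standard library are available. Lean on these libraries where they do the work, as an engineer would, in place of code of your own. Each camera call takes 0.05 s, during which the arm holds its last target. There are 200 camera calls.

## Working session

There is one attempt and no reset: what is moved stays moved. The work goes in short steps, Python scripts to look and compute and a shell command to move; the robot and the scene stay as the last step left them, time stands still between calls to the robot, and variables do not carry over. Pictures are saved under pics/ and viewed, at most 14 in all, crops included, and the job is handed in when it is done.

```bash
ls; mkdir -p pics
python3 - <<'E'
from plant import env
import cv2
print(env.sense())
for n in ("side","top","wrist"):
    p=env.camera_params(n); print(n,p)
    im=env.snapshot(n); cv2.imwrite(f"pics/{n}0.png",im[:,:,::-1])
E
```

```text
jog.py
pics
plant.py
{'time_s': 0.0, 'q': array([ 1.23952188e+00,  4.94175407e-01,  1.34613782e+00, -1.99056647e-05,
        1.30248449e+00, -9.54848857e-02]), 'dq': array([ 6.79994570e-04,  1.32351657e-05, -3.21668705e-04, -3.84890052e-04,
       -7.09330997e-04,  1.14855268e-03]), 'effort': array([ 1.26067084e-04, -8.78799176e+01, -3.81867671e+01,  7.12011871e-02,
        5.30370476e-02, -7.46369801e-05]), 'tool_pos': array([0.145877  , 0.60734709, 0.21334083]), 'tool_rot': array([-3.69483854e-01, -3.11955079e+00,  1.85622357e-03]), 'contact_force': array([ 0.30862326, -0.1718268 , -0.19500711]), 'ft_torque': array([-0.022285  , -0.03339869,  0.04074808]), 'grasp_force': 0.0, 'finger_gap': 0.09120563550240388}
side {'intrinsics': array([[439.31291986,   0.        , 246.90400511],
       [  0.        , 439.31291986, 197.50619237],
       [  0.        ,   0.        ,   1.        ]]), 'rvec': array([ 2.17904714, -0.58204931,  0.29954394]), 'tvec': array([-0.49684082,  0.20355611,  0.77546679])}
top {'intrinsics': array([[425.06603625,   0.        , 249.63956551],
       [  0.        , 425.06603625, 190.99801855],
       [  0.        ,   0.        ,   1.        ]]), 'rvec': array([ 2.13995206, -2.11781864,  0.16207655]), 'tvec': array([-0.01005665,  0.57010499,  0.8152529 ])}
wrist {'intrinsics': array([[297.31863964,   0.        , 257.76197403],
       [  0.        , 297.31863964, 192.70877641],
       [  0.        ,   0.        ,   1.        ]]), 'rvec': array([-2.31039739, -1.82228825, -0.21979027]), 'tvec': array([-0.62435063, -0.0279371 ,  0.39149404])}
```
Run:
```python
import cv2
for n in ("side","top"):
    im=cv2.imread(f"pics/{n}0.png"); cv2.imwrite(f"pics/{n}0b.png",cv2.resize(im,(800,600),interpolation=cv2.INTER_CUBIC))
```

View pics/top0b.png

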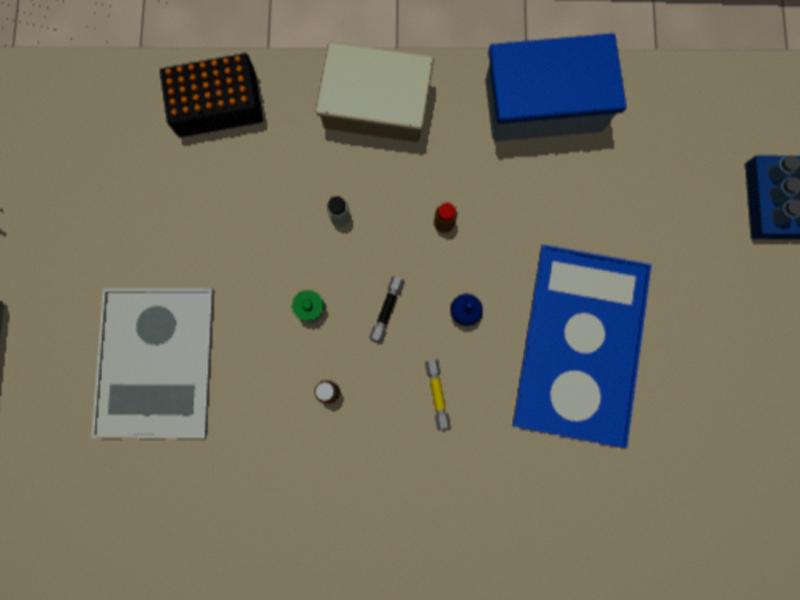

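View pics/side0b.png

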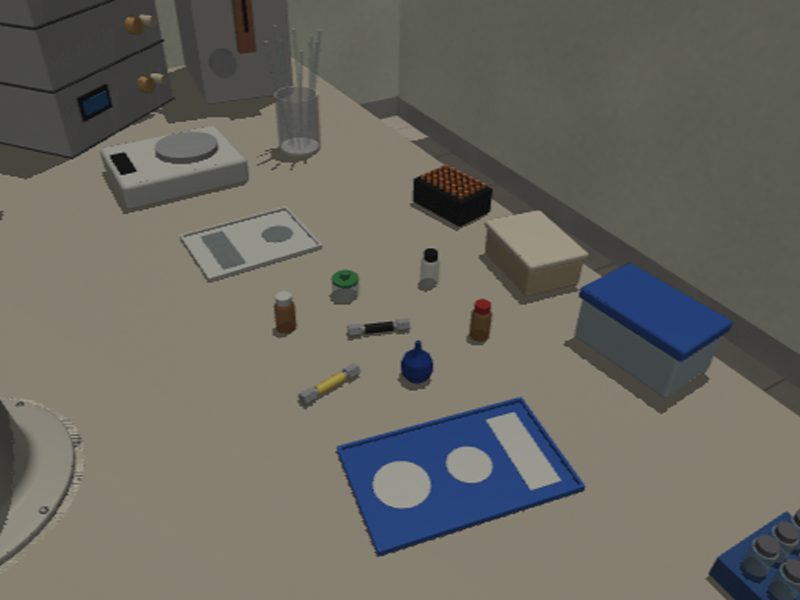

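The top view shows the black-capped vial (338,205), red vial (446,212), jar (308,305), black column (387,309), bulb (466,308), amber vial (326,391) and yellow column (438,395). The white tray is on the left and the blue tray on the right. The side view shows everything standing or lying as described. Next I'll enlarge crops.

```bash
cat > h.py <<'E'
import numpy as np, cv2
from plant import env
from scipy.spatial.transform import Rotation as R
P={n:env.camera_params(n) for n in("side","top")}
def tri(pt,ps):
    A=[];b=[]
    for n,p in(("top",pt),("side",ps)):
        c=P[n];Rm=cv2.Rodrigues(c["rvec"])[0];o=-Rm.T@c["tvec"]
        d=Rm.T@np.linalg.solve(c["intrinsics"],[*p,1]);d/=np.linalg.norm(d)
        M=np.eye(3)-np.outer(d,d);A.append(M);b.append(M@o)
    x=np.linalg.solve(sum(A),sum(b));return x,[np.linalg.norm(M@x-q) for M,q in zip(A,b)][0]*2
def plane(n,p,z):
    c=P[n];Rm=cv2.Rodrigues(c["rvec"])[0];o=-Rm.T@c["tvec"]
    d=Rm.T@np.linalg.solve(c["intrinsics"],[*p,1]);return (o+d*(z-o[2])/d[2])
def proj(n,X):
    c=P[n];return cv2.projectPoints(np.float64(X).reshape(-1,3),c["rvec"],c["tvec"],c["intrinsics"],None)[0][:,0]
def tool():
    s=env.sense();return s["tool_pos"],R.from_rotvec(s["tool_rot"]).as_matrix()
E
python3 - <<'E'
import cv2
def crop(n,x,y,w,h,s):
    im=cv2.imread(f"pics/{n}0.png")[y:y+h,x:x+w]
    im=cv2.resize(im,None,fx=s,fy=s,interpolation=cv2.INTER_CUBIC)
    for i in range(0,w,10): cv2.line(im,(i*s,0),(i*s,6 if i%50 else 14),(255,255,255),1)
    for i in range(0,h,10): cv2.line(im,(0,i*s),(6 if i%50 else 14,i*s),(255,255,255),1)
    cv2.imwrite(f"pics/{n}c.png",cv2.convertScaleAbs(im,alpha=1.6))
crop("top",180,120,150,120*1+30,4)
crop("top",180,120,140,160,1)
crop("side",170,150,160,115,5)
im=cv2.imread("pics/top0.png")
crop("top",180,120,140,160,3) if 0 else crop("top",180,120,150,150,4)
E
sed -i '$a' h.py
python3 - <<'E'
from h import *
# tray marks by segmentation
for n in("top","side"):
    im=cv2.imread(f"pics/{n}0.png");hsv=cv2.cvtColor(im,cv2.COLOR_BGR2HSV)
    if n=="top": rb=(325,155,420,290);rw=(58,183,138,282)
    else: rb=(212,253,377,356);rw=(113,130,207,181)
    for k,(x0,y0,x1,y1) in(("b",rb),("w",rw)):
        g=hsv[y0:y1,x0:x1]
        print(n,k)
        v=im[y0:y1,x0:x1].astype(int).min(2)
        if k=="b": m=(g[...,1]<90)&(g[...,2]>120)
        else: m=(g[...,2]<115)&(g[...,1]<75)
        N,_,st,ce=cv2.connectedComponentsWithStats(m.astype('uint8'),connectivity=4)
        for i in range(1,N):
            if st[i,4]>80: print(st[i]+[x0,y0,0,0,0],(ce[i]+[x0,y0]).round(2))
E
```

```text
top b
[ 325  155   95  135 3794] [369.84 223.08]
[ 351  167   56   28 1001] [378.45 180.66]
[361 200  26  26 518] [373.71 212.74]
[352 237  32  33 813] [367.75 252.83]
top w
[113 185  25  97 205] [132.58 235.72]
[ 60 187  10  91 146] [ 64.31 229.75]
[ 87 196  26  25 487] [ 99.46 207.91]
[  69  246   56   20 1003] [ 96.4 255.5]
side b
[ 212  253  165  103 7163] [298.9  305.27]
[ 311  264   48   50 1026] [334.61 288.33]
[285 286  31  23 549] [299.95 296.96]
[238 295  38  31 896] [256.72 309.76]
side w
[118 133  72  19 104] [155.71 141.12]
[168 145  20  10 162] [177.04 149.45]
[129 148  28  24 358] [142.48 159.75]
[115 152  91  29 270] [158.43 168.  ]sed: -e expression #1, char 2: expected \ after 'a', 'c' or 'i'
```

View pics/topc.png

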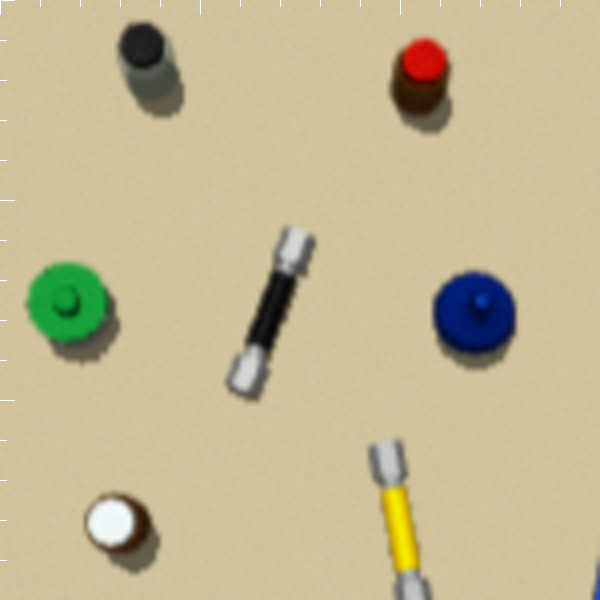

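View pics/sidec.png

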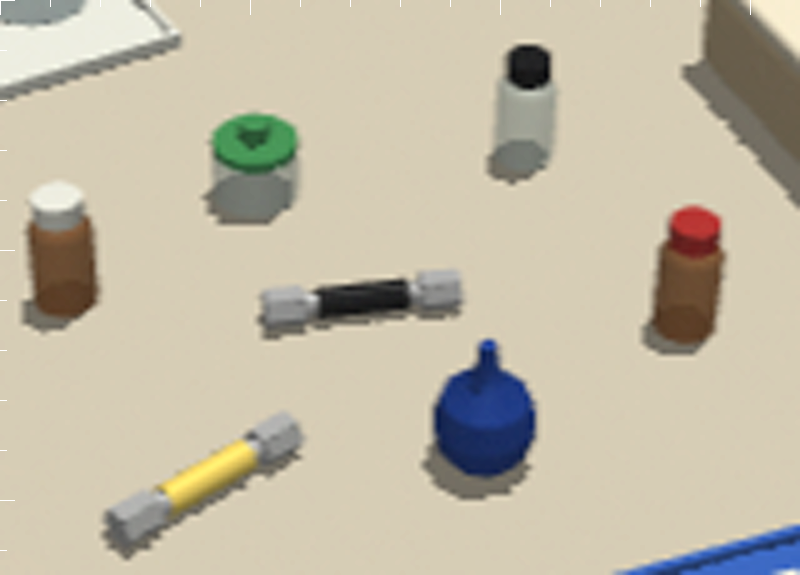

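The crop pixels I need, in crop coordinates:

| Item | Top crop | Side crop |
|---|---|---|
| Clear cap | (142,46) | (529,54) |
| Red cap | (425,60) | (696,218) |
| Jar lid | (68,302) | (255,141) |
| Amber cap | (111,522) | (58,194) |
| Black sleeve | (271,312) | (362,298) |
| Yellow sleeve | (400,529) | (209,474) |
| Bulb spout | (483,299) | (488,343) |

Run:
```python
from h import *
np.set_printoptions(precision=4,suppress=True)
ft=lambda u,v:(180+u/4-.375,120+v/4-.375); fs=lambda u,v:(170+u/5-.4,150+v/5-.4)
print("objects: tri / resid; expected z")
for n,t,s,z in[("clear",(142,46),(529,54),.058),("red",(425,60),(696,218),.058),("jarlid",(68,302),(255,141),.032),("amber",(111,522),(58,194),.058),("black",(271,312),(362,298),.012),("yellow",(400,529),(209,474),.012),("bulbtip",(483,299),(488,343),.062)]:
    x,r=tri(ft(*t),fs(*s)); print(n,x,round(r,4),"top@z",plane("top",ft(*t),z)[:2],"side@z",plane("side",fs(*s),z)[:2],"tool reach",round(np.hypot(*x[:2]),3))
for n,t,s in[("bcol",(378.45,180.66),(334.61,288.33)),("bvial",(373.71,212.74),(299.95,296.96)),("bjar",(367.75,252.83),(256.72,309.76)),("wvial",(99.46,207.91),(177.04,149.45)),("wcol",(96.4,255.5),(142.48,159.75))]:
    x,r=tri(t,s);print(n,x,round(r,4),plane("top",t,.004)[:2],plane("side",s,.004)[:2],"r",round(np.hypot(*x[:2]),3))
# orientations
im=cv2.imread("pics/top0.png");h=cv2.cvtColor(im,cv2.COLOR_BGR2HSV)
def axis(m,n,z):
    p=np.argwhere(m)[:,::-1].astype(float);c=p.mean(0);w,v=np.linalg.eigh(np.cov(p.T));d=v[:,1]*20
    a,b=plane("top",c-d,z),plane("top",c+d,z);print(n,c,len(p),"yaw",np.arctan2(*(b-a)[[1,0]]),plane("top",c,z)[:2])
M=np.zeros(im.shape[:2],bool);M[225:280,265:295]=1
axis(M&(h[...,1]>150)&(h[...,2]>100)&(h[...,0]>20)&(h[...,0]<35),"yellow",.012)
M[:]=0;M[180:215,235:260]=1;axis(M&(h[...,2]<55),"black",.012)
a=[plane("top",ft(*p),.012) for p in((295,230),(244,393))];d=a[1]-a[0];print("black ends yaw",np.arctan2(d[1],d[0]),np.linalg.norm(d),(a[0]+a[1])/2)
p,Rm=tool();print(p,Rm)
```

```text
objects: tri / resid; expected z
clear [0.6928 0.0676 0.0593] 0.0017 top@z [0.6924 0.068 ] side@z [0.6948 0.0691] tool reach 0.696
red [ 0.686  -0.0772  0.0592] 0.0008 top@z [ 0.686  -0.0771] side@z [ 0.6875 -0.0761] tool reach 0.69
jarlid [0.5635 0.1059 0.029 ] 0.0 top@z [0.5631 0.1055] side@z [0.5616 0.1022] tool reach 0.573
amber [0.4505 0.0771 0.0578] 0.0008 top@z [0.4501 0.0772] side@z [0.4508 0.0768] tool reach 0.457
black [0.5627 0.001  0.0073] 0.0003 top@z [0.5619 0.001 ] side@z [ 0.56   -0.0039] tool reach 0.563
yellow [ 0.4502 -0.0674  0.0084] 0.0015 top@z [ 0.4494 -0.0669] side@z [ 0.4493 -0.0711] tool reach 0.455
bulbtip [ 0.5615 -0.1051  0.0612] 0.0011 top@z [ 0.5618 -0.1053] side@z [ 0.5603 -0.1058] tool reach 0.571
bcol [ 0.6036 -0.2795 -0.0006] 0.0009 [ 0.6023 -0.278 ] [ 0.6011 -0.2824] r 0.665
bvial [ 0.5335 -0.2658  0.0024] 0.0002 [ 0.5334 -0.2654] [ 0.5325 -0.2667] r 0.596
bjar [ 0.4496 -0.2505  0.0019] 0.0003 [ 0.4496 -0.25  ] [ 0.4486 -0.2518] r 0.515
wvial [0.5382 0.3165 0.0015] 0.0001 [0.5379 0.3156] [0.5368 0.3128] r 0.624
wcol [ 0.4384  0.3163 -0.0001] 0.0012 [0.4378 0.315 ] [0.4373 0.3099] r 0.541
yellow [279.709  251.7985] 134 yaw -2.9539063048267087 [ 0.4495 -0.0671]
black [247.8308 196.7923] 130 yaw 2.768452992848477 [0.5636 0.0001]
black ends yaw 2.8537047342076116 0.09085723832980089 [0.5625 0.0017 0.012 ]
[0.1459 0.6074 0.2135] [[-0.9723  0.2337 -0.0003]
 [ 0.2337  0.9723 -0.0009]
 [ 0.0001 -0.0009 -1.    ]]
```

The triangulated heights and mark spacings (85, 70 and 100 mm) match the text. Next is a helper that turns a world goal into tool-axis shifts, starting with the black column.

```bash
cat > go.py <<'E'
import sys
from h import *
# prints shifts in tool axes for successive world targets "x y z yaw_of_closing"
s=env.sense();p,Rm=s["tool_pos"],R.from_rotvec(s["tool_rot"]).as_matrix()
yaw=np.arctan2(Rm[1,1],Rm[0,1])
for a in sys.argv[1:]:
    x,y,z,w=map(float,a.split());q1=np.arctan2(y,x)
    w=min((w+k*np.pi for k in(-1,0,1)),key=lambda t:abs(q1-t))
    d=Rm.T@(np.array([x,y,z])-p);t=-(w-yaw);t-=2*np.pi*round(t/2/np.pi)
    print(a,"->",*d.round(4),round(t,3),"rows",round(np.linalg.norm(d)/.0625,1),round(abs(t)/.188,1),"q6",round(q1-w,2))
E
python3 go.py ".562 .001 .12 1.271" ".562 .001 .003 1.271"
```

```text
.562 .001 .12 1.271 -> -0.5463 -0.4923 0.0939 0.064 rows 11.9 0.3 q6 -1.27
.562 .001 .003 1.271 -> -0.5463 -0.4922 0.2109 0.064 rows 12.2 0.3 q6 -1.27
```

```bash
r="" ; python3 jog.py '-0.05 -0.045 0.009 0.064; -0.1 -0.09 0.017 0.064; -0.15 -0.135 0.026 0.064; -0.2 -0.18 0.034 0.064; -0.25 -0.225 0.043 0.064; -0.3 -0.27 0.052 0.064; -0.35 -0.315 0.06 0.064; -0.4 -0.36 0.069 0.064; -0.45 -0.405 0.077 0.064; -0.5 -0.45 0.086 0.064; -0.5463 -0.4923 0.0939 0.064; -0.5463 -0.4923 0.0939 0.064' 0.04; python3 go.py ".562 .001 .12 1.271" ".562 .001 .003 1.271"
python3 - <<'E'
from h import *
w=env.snapshot("wrist");cv2.imwrite("pics/w1.png",w[:,:,::-1])
E
```

```text
time_s: 1.65
tool_pos: [0.5632, -0.0008, 0.1196]
tool_rot: [0.47, 3.106, -0.0]
contact_force: [0.9, -0.0, 0.3]
finger_gap: 0.0397
grasp_force: 0.0
.562 .001 .12 1.271 -> 0.0017 0.0014 -0.0004 -0.001 rows 0.0 0.0 q6 -1.27
.562 .001 .003 1.271 -> 0.0017 0.0014 0.1166 -0.001 rows 1.9 0.0 q6 -1.27
```

View pics/w1.png

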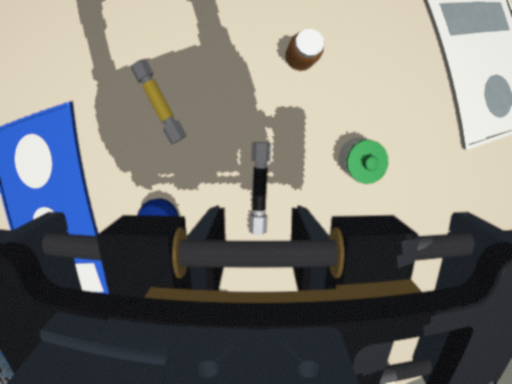

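The wrist view shows the black column (260,187) parallel to the fingers and centred between them. Descending.

```bash
python3 jog.py '0.0017 0.0014 0.05 0; 0.0017 0.0014 0.09 0; 0.0017 0.0014 0.11 0; 0.0017 0.0014 0.1163 0; 0.0017 0.0014 0.1163 0;0.0017 0.0014 0.1163 0'; python3 jog.py '0 0 0 0;0 0 0 0;0 0 0 0;0 0 0 0;0 0 0 0' 0.0 20; python3 jog.py '0 0 -0.04 0;0 0 -0.08 0;0 0 -0.12 0;0 0 -0.12 0'; python3 go.py ".438 .315 .123 0.006" ".438 .315 .008 0.006"
```

```text
time_s: 2.45
tool_pos: [0.5616, 0.0032, 0.0047]
tool_rot: [0.469, 3.105, 0.0]
contact_force: [-0.3, 0.2, 0.4]
finger_gap: 0.0401
grasp_force: 0.0
time_s: 3.08
tool_pos: [0.5611, 0.0032, 0.004]
tool_rot: [0.469, 3.106, -0.0]
contact_force: [-1.2, -0.7, 5.2]
finger_gap: 0.0135
grasp_force: 19.9
time_s: 3.58
tool_pos: [0.5625, 0.0031, 0.1263]
tool_rot: [0.468, 3.102, 0.0]
contact_force: [0.5, -0.7, -1.9]
finger_gap: 0.0131
grasp_force: 19.9
.438 .315 .123 0.006 -> 0.2111 0.2612 0.0026 1.265 rows 5.4 6.7 q6 0.62
.438 .315 .008 0.006 -> 0.2116 0.2611 0.1176 1.265 rows 5.7 6.7 q6 0.62
```

```bash
python3 jog.py '0.03 0.037 0 0.18;0.06 0.075 0 0.36;0.09 0.112 0 0.54;0.12 0.149 0 0.72;0.15 0.187 0 0.9;0.18 0.224 0 1.08;0.211 0.261 0.0026 1.265;0.211 0.261 0.0026 1.265;0.211 0.261 0.0026 1.265;0.211 0.261 0.0026 1.265'; python3 go.py ".438 .315 .03 0.006" ".438 .315 .009 0.006"
```

```text
time_s: 4.82
tool_pos: [0.4364, 0.3143, 0.1205]
tool_rot: [-2.214, -2.229, 0.002]
contact_force: [-0.2, -0.9, -0.5]
finger_gap: 0.0136
grasp_force: 19.9
.438 .315 .03 0.006 -> 0.0007 0.0017 0.0905 0.001 rows 1.4 0.0 q6 0.62
.438 .315 .009 0.006 -> 0.0008 0.0017 0.1115 0.001 rows 1.8 0.0 q6 0.62
```

```bash
python3 jog.py '0.0008 0.0017 0.05 0;0.0008 0.0017 0.09 0;0.0008 0.0017 0.104 0;0.0008 0.0017 0.1105 0;0.0008 0.0017 0.1105 0;0.0008 0.0017 0.1105 0'; python3 jog.py '0 0 0 0;0 0 0 0;0 0 0 0' 0.035;  python3 jog.py '0 0 -0.04 0;0 0 -0.08 0;0 0 -0.12 0;0 0 -0.12 0;0 0 -0.12 0'; python3 go.py ".450 -.067 .125 1.759" ".450 -.067 .0035 1.759"
```

```text
time_s: 5.58
tool_pos: [0.4388, 0.316, 0.0117]
tool_rot: [2.214, 2.228, 0.003]
contact_force: [0.3, -0.5, -0.8]
finger_gap: 0.0132
grasp_force: 19.9
time_s: 5.95
tool_pos: [0.4382, 0.3158, 0.0108]
tool_rot: [2.215, 2.228, 0.0]
contact_force: [0.1, 0.5, -1.2]
finger_gap: 0.0346
grasp_force: 0.0
time_s: 6.58
tool_pos: [0.4379, 0.3155, 0.1302]
tool_rot: [-2.215, -2.228, 0.001]
contact_force: [-0.5, -0.4, -0.2]
finger_gap: 0.035
grasp_force: 0.0
.450 -.067 .125 1.759 -> -0.3826 0.0098 0.0053 1.389 rows 6.1 7.4 q6 1.23
.450 -.067 .0035 1.759 -> -0.3826 0.0099 0.1268 1.389 rows 6.5 7.4 q6 1.23
```

Yellow column next.

```bash
python3 jog.py '-0.05 0.001 0 0.18;-0.1 0.003 0 0.36;-0.15 0.004 0 0.54;-0.2 0.005 0 0.72;-0.25 0.006 0 0.9;-0.3 0.008 0 1.08;-0.35 0.009 0 1.26;-0.3826 0.0098 0.0053 1.389;-0.3826 0.0098 0.0053 1.389;-0.3826 0.0098 0.0053 1.389;-0.3826 0.0098 0.0053 1.389' 0.04; python3 go.py ".450 -.067 .0035 1.759"
```

```text
time_s: 7.95
tool_pos: [0.45, -0.0659, 0.1251]
tool_rot: [-3.127, -0.298, 0.001]
contact_force: [-0.2, 0.5, 0.1]
finger_gap: 0.0401
grasp_force: 0.0
.450 -.067 .0035 1.759 -> -0.0001 0.0011 0.1216 0.002 rows 1.9 0.0 q6 1.23
```

```bash
python3 jog.py '0 0.001 0.05 0;0 0.001 0.09 0;0 0.001 0.115 0;0 0.001 0.1216 0;0 0.001 0.1216 0;0 0.001 0.1216 0'; python3 jog.py '0 0 0 0;0 0 0 0;0 0 0 0;0 0 0 0;0 0 0 0' 0.0 20; python3 jog.py '0 0 -0.04 0;0 0 -0.08 0;0 0 -0.12 0;0 0 -0.12 0;0 0 -0.12 0'; python3 go.py ".602 -.278 .123 -0.182"
```

```text
time_s: 8.7
tool_pos: [0.451, -0.0677, 0.0046]
tool_rot: [3.127, 0.295, 0.002]
contact_force: [0.3, 1.1, -0.2]
finger_gap: 0.0402
grasp_force: 0.0
time_s: 9.32
tool_pos: [0.4505, -0.0678, 0.0039]
tool_rot: [3.128, 0.295, 0.0]
contact_force: [-1.3, 0.2, 6.6]
finger_gap: 0.0137
grasp_force: 20.0
time_s: 9.95
tool_pos: [0.4501, -0.0677, 0.1232]
tool_rot: [-3.128, -0.294, 0.001]
contact_force: [-0.2, 0.7, -2.0]
finger_gap: 0.0136
grasp_force: 20.0
.602 -.278 .123 -0.182 -> 0.11 0.235 0.0001 -1.201 rows 4.2 6.4 q6 -0.25
```

```bash
python3 jog.py '0.016 0.034 0 -0.18;0.032 0.067 0 -0.36;0.048 0.1 0 -0.54;0.064 0.134 0 -0.72;0.08 0.168 0 -0.9;0.096 0.2 0 -1.08;0.11 0.235 0 -1.201;0.11 0.235 0 -1.201;0.11 0.235 0 -1.201;0.11 0.235 0 -1.201'; python3 go.py ".602 -.278 .0098 -0.182"
```

```text
time_s: 11.2
tool_pos: [0.6017, -0.2772, 0.123]
tool_rot: [-2.413, -2.009, 0.001]
contact_force: [0.5, 0.1, -1.6]
finger_gap: 0.0134
grasp_force: 20.0
.602 -.278 .0098 -0.182 -> -0.0008 0.0006 0.1132 -0.0 rows 1.8 0.0 q6 -0.25
```

```bash
python3 jog.py '-0.0008 0.0006 0.05 0;-0.0008 0.0006 0.09 0;-0.0008 0.0006 0.107 0;-0.0008 0.0006 0.1132 0;-0.0008 0.0006 0.1132 0;-0.0008 0.0006 0.1132 0'; python3 jog.py '0 0 0 0;0 0 0 0;0 0 0 0' 0.03;  python3 jog.py '0 0 -0.04 0;0 0 -0.08 0;0 0 -0.12 0;0 0 -0.15 0;0 0 -0.15 0;0 0 -0.15 0'; python3 go.py ".563 .1055 .15 1.57"
```

```text
time_s: 11.95
tool_pos: [0.6036, -0.2794, 0.0119]
tool_rot: [2.413, 2.009, 0.001]
contact_force: [-1.2, -0.1, -1.9]
finger_gap: 0.0136
grasp_force: 20.0
time_s: 12.32
tool_pos: [0.6029, -0.2791, 0.0108]
tool_rot: [2.414, 2.01, 0.0]
contact_force: [-0.6, 0.1, 0.2]
finger_gap: 0.0299
grasp_force: 0.0
time_s: 13.08
tool_pos: [0.6025, -0.2788, 0.1599]
tool_rot: [-2.413, -2.01, 0.0]
contact_force: [0.4, 0.8, 0.2]
finger_gap: 0.03
grasp_force: 0.0
.563 .1055 .15 1.57 -> 0.3708 -0.1083 0.0101 -1.752 rows 6.2 9.3 q6 -1.38
```

Jar next, and I'll take a top view from here to check both columns.

```bash
python3 jog.py '0.04 -0.012 0.001 -0.18;0.08 -0.023 0.002 -0.36;0.12 -0.035 0.003 -0.54;0.16 -0.047 0.004 -0.72;0.2 -0.058 0.005 -0.9;0.24 -0.07 0.006 -1.08;0.28 -0.082 0.007 -1.26;0.32 -0.093 0.008 -1.44;0.35 -0.102 0.009 -1.62;0.3708 -0.1083 0.0101 -1.752;0.3708 -0.1083 0.0101 -1.752;0.3708 -0.1083 0.0101 -1.752' 0.075; python3 go.py ".563 .1055 .008 1.57"
python3 - <<'E'
from h import *
t=env.snapshot("top");cv2.imwrite("pics/t1.png",cv2.resize(t[:,:,::-1],(800,600)))
w=env.snapshot("wrist");cv2.imwrite("pics/w2.png",w[:,:,::-1])
E
```

```text
time_s: 14.58
tool_pos: [0.5632, 0.1047, 0.1498]
tool_rot: [-0.005, -3.14, 0.0]
contact_force: [0.1, -1.0, 0.9]
finger_gap: 0.0748
grasp_force: 0.0
.563 .1055 .008 1.57 -> 0.0 0.0009 0.1418 -0.003 rows 2.3 0.0 q6 -1.38
```

View pics/t1.png

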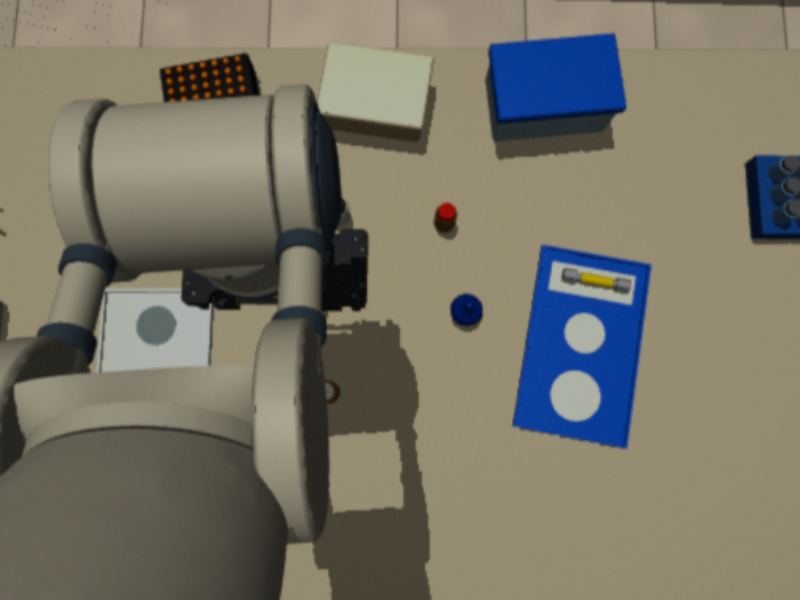

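View pics/w2.png

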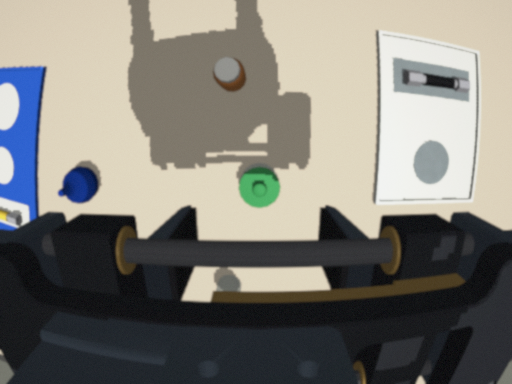

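Both columns lie on their bars: yellow at (597,280) in the top view, black at (436,79) in the wrist view. The jar (260,187) is centred between the fingers. Descending.

```bash
python3 jog.py '0 0.0009 0.05 0;0 0.0009 0.1 0;0 0.0009 0.125 0;0 0.0009 0.137 0;0 0.0009 0.1418 0;0 0.0009 0.1418 0;0 0.0009 0.1418 0'; python3 jog.py '0 0 0 0;0 0 0 0;0 0 0 0;0 0 0 0;0 0 0 0' 0.0 15; python3 jog.py '0 0 -0.04 0;0 0 -0.08 0;0 0 -0.12 0;0 0 -0.14 0;0 0 -0.14 0;0 0 -0.14 0'; python3 go.py ".4496 -.2502 .15 1.389"
```

```text
time_s: 15.55
tool_pos: [0.5641, 0.1062, 0.0095]
tool_rot: [0.002, 3.14, 0.0]
contact_force: [-0.8, 0.1, 0.6]
finger_gap: 0.0751
grasp_force: 0.0
time_s: 16.18
tool_pos: [0.5634, 0.1062, 0.0087]
tool_rot: [0.001, 3.142, 0.0]
contact_force: [-1.4, 0.2, 1.8]
finger_gap: 0.0417
grasp_force: 15.0
time_s: 16.92
tool_pos: [0.5629, 0.1061, 0.1477]
tool_rot: [-0.001, -3.14, 0.0]
contact_force: [-0.4, 0.2, 0.3]
finger_gap: 0.0418
grasp_force: 15.0
.4496 -.2502 .15 1.389 -> 0.113 -0.3564 -0.0021 -2.961 rows 6.0 15.7 q6 1.24
```

A turn of +0.18 gives the same grasp (q6 ≈ −1.9, within range).

```bash
python3 jog.py '0.015 -0.05 0 0.03;0.03 -0.1 0 0.06;0.047 -0.15 0 0.09;0.063 -0.2 0 0.12;0.079 -0.25 0 0.15;0.095 -0.3 0 0.18;0.113 -0.3564 -0.002 0.18;0.113 -0.3564 -0.002 0.18;0.113 -0.3564 -0.002 0.18;0.113 -0.3564 -0.002 0.18'; python3 go.py ".4496 -.2502 .0138 1.389"
```

```text
time_s: 18.18
tool_pos: [0.4502, -0.2489, 0.1501]
tool_rot: [-0.281, -3.128, -0.001]
contact_force: [0.3, 0.2, -1.2]
finger_gap: 0.0413
grasp_force: 15.0
.4496 -.2502 .0138 1.389 -> 0.0002 -0.0015 0.1363 -3.139 rows 2.2 16.7 q6 1.24
```

```bash
python3 jog.py '0 -0.0015 0.05 0;0 -0.0015 0.1 0;0 -0.0015 0.12 0;0 -0.0015 0.131 0;0 -0.0015 0.1363 0;0 -0.0015 0.1363 0;0 -0.0015 0.1363 0'; python3 jog.py '0 0 0 0;0 0 0 0;0 0 0 0' 0.065;  python3 jog.py '0 0 -0.04 0;0 0 -0.08 0;0 0 -0.12 0;0 0 -0.14 0;0 0 -0.14 0;0 0 -0.14 0'; python3 go.py ".450 .077 .15 1.57"
```

```text
time_s: 19.05
tool_pos: [0.4503, -0.2518, 0.015]
tool_rot: [0.283, 3.128, -0.001]
contact_force: [0.5, -0.5, 0.1]
finger_gap: 0.0417
grasp_force: 15.0
time_s: 19.42
tool_pos: [0.4499, -0.2517, 0.0144]
tool_rot: [0.284, 3.129, -0.0]
contact_force: [0.3, -0.2, -0.7]
finger_gap: 0.0649
grasp_force: 0.0
time_s: 20.18
tool_pos: [0.4495, -0.2513, 0.1536]
tool_rot: [-0.284, -3.128, -0.001]
contact_force: [-0.7, -0.1, -0.4]
finger_gap: 0.0652
grasp_force: 0.0
.450 .077 .15 1.57 -> 0.0585 0.3231 0.0038 -0.18 rows 5.3 1.0 q6 -1.4
```

Amber vial. I read the cap centre at z = .058, so the axis is at (.450, .077).

```bash
python3 jog.py '0.009 0.05 0 -0.03;0.018 0.1 0 -0.06;0.027 0.15 0 -0.09;0.036 0.2 0 -0.12;0.045 0.25 0 -0.15;0.054 0.3 0 -0.18;0.0585 0.3231 0.004 -0.18;0.0585 0.3231 0.004 -0.18;0.0585 0.3231 0.004 -0.18'; python3 go.py ".450 .077 .01 1.57"
python3 - <<'E'
from h import *
w=env.snapshot("wrist");cv2.imwrite("pics/w3.png",w[:,:,::-1])
E
```

```text
time_s: 21.3
tool_pos: [0.4501, 0.0763, 0.1497]
tool_rot: [-0.001, -3.14, 0.0]
contact_force: [-0.5, -0.9, -0.4]
finger_gap: 0.0653
grasp_force: 0.0
.450 .077 .01 1.57 -> -0.0 0.0008 0.1397 0.0 rows 2.2 0.0 q6 -1.4
```

View pics/w3.png

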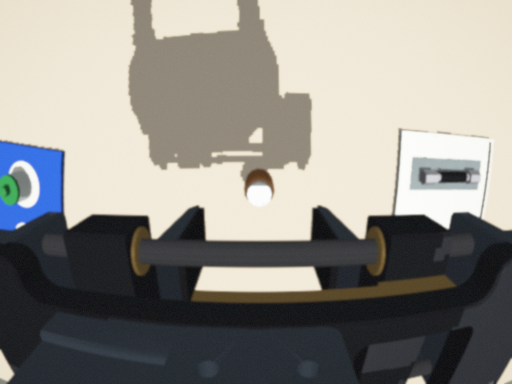

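The amber vial (259,188) is centred between the fingers. The jar (8,188) is upright on its disc; parallax explains its apparent offset.

```bash
python3 jog.py '0 0.0008 0.05 0;0 0.0008 0.1 0;0 0.0008 0.125 0;0 0.0008 0.135 0;0 0.0008 0.1397 0;0 0.0008 0.1397 0;0 0.0008 0.1397 0'; python3 jog.py '0 0 0 0;0 0 0 0;0 0 0 0;0 0 0 0;0 0 0 0' 0.0 15; python3 jog.py '0 0 -0.04 0;0 0 -0.08 0;0 0 -0.12 0;0 0 -0.14 0;0 0 -0.14 0;0 0 -0.14 0'; python3 go.py ".5333 -.2657 .15 1.389"
```

```text
time_s: 22.22
tool_pos: [0.451, 0.0775, 0.0114]
tool_rot: [0.001, 3.14, 0.0]
contact_force: [-0.9, -0.2, -0.4]
finger_gap: 0.065
grasp_force: 0.0
time_s: 22.85
tool_pos: [0.4504, 0.0775, 0.0106]
tool_rot: [0.001, 3.142, -0.0]
contact_force: [-0.3, -0.1, 1.9]
finger_gap: 0.0298
grasp_force: 15.0
time_s: 23.6
tool_pos: [0.4499, 0.0775, 0.1499]
tool_rot: [-0.001, -3.141, 0.0]
contact_force: [-0.4, -0.6, -1.5]
finger_gap: 0.0294
grasp_force: 15.0
.5333 -.2657 .15 1.389 -> -0.0836 -0.3431 -0.0002 -2.961 rows 5.7 15.7 q6 1.29
```

```bash
python3 jog.py '-0.012 -0.05 0 0.03;-0.024 -0.1 0 0.06;-0.036 -0.15 0 0.09;-0.048 -0.2 0 0.12;-0.06 -0.25 0 0.15;-0.072 -0.3 0 0.18;-0.0836 -0.3431 0 0.18;-0.0836 -0.3431 0 0.18;-0.0836 -0.3431 0 0.18;-0.0836 -0.3431 0 0.18'; python3 go.py ".5333 -.2657 .0155 1.389"
```

```text
time_s: 24.85
tool_pos: [0.5333, -0.2644, 0.1501]
tool_rot: [-0.282, -3.128, -0.001]
contact_force: [-0.2, -0.7, -1.4]
finger_gap: 0.0293
grasp_force: 15.0
.5333 -.2657 .0155 1.389 -> -0.0004 -0.0013 0.1346 -3.14 rows 2.2 16.7 q6 1.29
```

```bash
python3 jog.py '0 -0.0013 0.05 0;0 -0.0013 0.1 0;0 -0.0013 0.12 0;0 -0.0013 0.13 0;0 -0.0013 0.1346 0;0 -0.0013 0.1346 0;0 -0.0013 0.1346 0'; python3 jog.py '0 0 0 0;0 0 0 0;0 0 0 0' 0.06;  python3 jog.py '0 0 -0.04 0;0 0 -0.08 0;0 0 -0.12 0;0 0 -0.14 0;0 0 -0.14 0;0 0 -0.14 0'; python3 go.py ".692 .068 .15 1.57"
```

```text
time_s: 25.72
tool_pos: [0.5339, -0.2671, 0.0169]
tool_rot: [0.283, 3.128, -0.001]
contact_force: [-0.1, 0.3, -1.8]
finger_gap: 0.0294
grasp_force: 15.0
time_s: 26.1
tool_pos: [0.5336, -0.267, 0.0161]
tool_rot: [0.284, 3.129, -0.0]
contact_force: [0.2, -0.7, -1.1]
finger_gap: 0.0566
grasp_force: 0.0
time_s: 26.85
tool_pos: [0.5331, -0.2667, 0.1552]
tool_rot: [-0.284, -3.128, -0.001]
contact_force: [0.2, -0.6, -0.3]
finger_gap: 0.06
grasp_force: 0.0
.692 .068 .15 1.57 -> -0.0961 0.3578 0.0052 -0.18 rows 5.9 1.0 q6 -1.47
```

Now the clear vial. The fingers pass well above the red vial.

```bash
python3 jog.py '-0.013 0.05 0 -0.03;-0.027 0.1 0 -0.06;-0.04 0.15 0 -0.09;-0.053 0.2 0 -0.12;-0.067 0.25 0 -0.15;-0.08 0.3 0 -0.18;-0.0961 0.3578 0.005 -0.18;-0.0961 0.3578 0.005 -0.18;-0.0961 0.3578 0.005 -0.18'; python3 go.py ".692 .068 .01 1.57"
python3 - <<'E'
from h import *
w=env.snapshot("wrist");cv2.imwrite("pics/w4.png",w[:,:,::-1])
E
```

```text
time_s: 27.98
tool_pos: [0.6916, 0.0676, 0.1496]
tool_rot: [-0.0, -3.139, 0.0]
contact_force: [-0.1, -0.9, -0.2]
finger_gap: 0.0596
grasp_force: 0.0
.692 .068 .01 1.57 -> -0.0007 0.0004 0.1396 0.001 rows 2.2 0.0 q6 -1.47
```

View pics/w4.png

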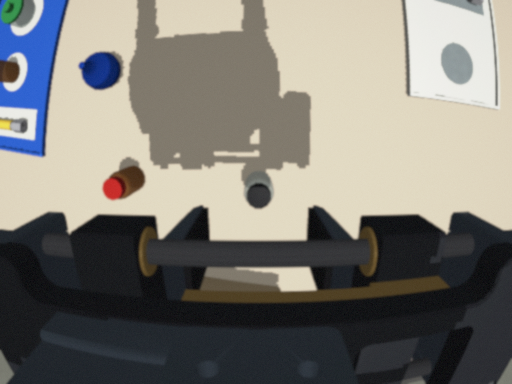

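The clear vial (258,190) is centred. The red vial and bulb are standing and the blue tray is filled.

```bash
python3 jog.py '0 0.0004 0.05 0;0 0.0004 0.1 0;0 0.0004 0.125 0;0 0.0004 0.135 0;0 0.0004 0.1396 0;0 0.0004 0.1396 0;0 0.0004 0.1396 0'; python3 jog.py '0 0 0 0;0 0 0 0;0 0 0 0;0 0 0 0;0 0 0 0' 0.0 15; python3 jog.py '0 0 -0.04 0;0 0 -0.08 0;0 0 -0.12 0;0 0 -0.14 0;0 0 -0.14 0;0 0 -0.14 0'; python3 go.py ".538 .315 .15 1.577"
```

```text
time_s: 28.9
tool_pos: [0.693, 0.0681, 0.0125]
tool_rot: [0.001, 3.14, 0.0]
contact_force: [-0.1, 0.4, 0.2]
finger_gap: 0.0599
grasp_force: 0.0
time_s: 29.52
tool_pos: [0.6924, 0.0682, 0.0115]
tool_rot: [0.001, 3.142, 0.0]
contact_force: [-1.2, 0.2, 2.6]
finger_gap: 0.0301
grasp_force: 15.0
time_s: 30.28
tool_pos: [0.6917, 0.0681, 0.1501]
tool_rot: [-0.001, -3.14, 0.0]
contact_force: [-0.8, 0.0, -1.9]
finger_gap: 0.0297
grasp_force: 15.0
.538 .315 .15 1.577 -> 0.1539 0.2467 0.0004 -0.007 rows 4.7 0.0 q6 -1.05
```

```bash
python3 jog.py '0.03 0.05 0 0;0.06 0.1 0 0;0.09 0.145 0 0;0.12 0.193 0 0;0.154 0.2467 0 0;0.154 0.2467 0 0;0.154 0.2467 0 0;0.154 0.2467 0 0'; python3 go.py ".538 .315 .0165 1.577"
```

```text
time_s: 31.28
tool_pos: [0.539, 0.3139, 0.1508]
tool_rot: [-0.003, -3.141, 0.001]
contact_force: [-0.1, 0.0, -1.4]
finger_gap: 0.0295
grasp_force: 15.0
.538 .315 .0165 1.577 -> 0.001 0.0011 0.1343 -0.008 rows 2.1 0.0 q6 -1.05
```

Then I'll release, rise and move back to the left, out of the top view.

```bash
python3 jog.py '0.001 0.0011 0.05 0;0.001 0.0011 0.1 0;0.001 0.0011 0.12 0;0.001 0.0011 0.13 0;0.001 0.0011 0.1343 0;0.001 0.0011 0.1343 0;0.001 0.0011 0.1343 0'; python3 jog.py '0 0 0 0;0 0 0 0;0 0 0 0' 0.06;  python3 jog.py '0 0 -0.04 0;0 0 -0.08 0;0 0 -0.12 0;0 0 -0.18 0;0 0 -0.18 0'; python3 jog.py '0.06 0.05 0 0;0.12 0.09 0 0;0.18 0.13 0 0;0.24 0.17 0 0;0.29 0.2 0 0;0.34 0.24 0 0;0.38 0.28 0 0;0.39 0.29 0 0;0.39 0.29 0 0'
python3 - <<'E'
from h import *
for n,(x,y,w,h) in(("top",(50,110,380,180)),("side",(105,120,280,240))):
    t=env.snapshot(n);cv2.imwrite(f"pics/{n}2.png",t[:,:,::-1]);s=2
    t=t[y:y+h,x:x+w,::-1];cv2.imwrite(f"pics/{n}2c.png",cv2.convertScaleAbs(cv2.resize(t,None,fx=s,fy=s,interpolation=2),alpha=1.4))
E
```

```text
time_s: 32.15
tool_pos: [0.5382, 0.3163, 0.018]
tool_rot: [0.001, 3.14, 0.001]
contact_force: [-0.1, -0.0, -0.9]
finger_gap: 0.0293
grasp_force: 15.0
time_s: 32.52
tool_pos: [0.5376, 0.3161, 0.0173]
tool_rot: [0.001, 3.141, 0.0]
contact_force: [0.7, -0.9, -0.3]
finger_gap: 0.0568
grasp_force: 0.0
time_s: 33.15
tool_pos: [0.5398, 0.3172, 0.2019]
tool_rot: [0.001, 3.134, 0.005]
contact_force: [0.6, -1.1, 0.4]
finger_gap: 0.06
grasp_force: 0.0
time_s: 34.28
tool_pos: [0.145, 0.6078, 0.196]
tool_rot: [0.005, -3.141, 0.001]
contact_force: [0.8, -0.2, 0.2]
finger_gap: 0.0599
grasp_force: 0.0
```

View pics/top2c.png

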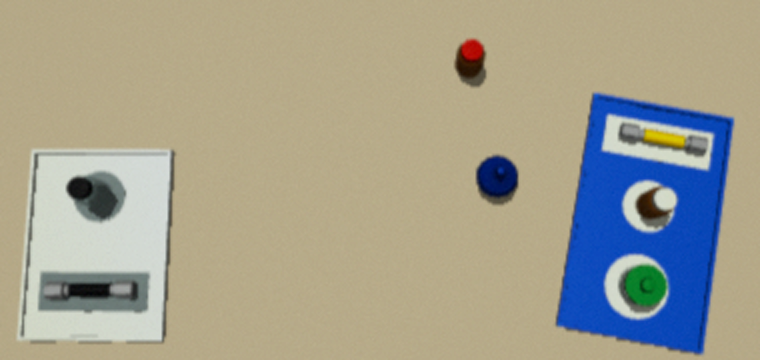

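View pics/side2c.png

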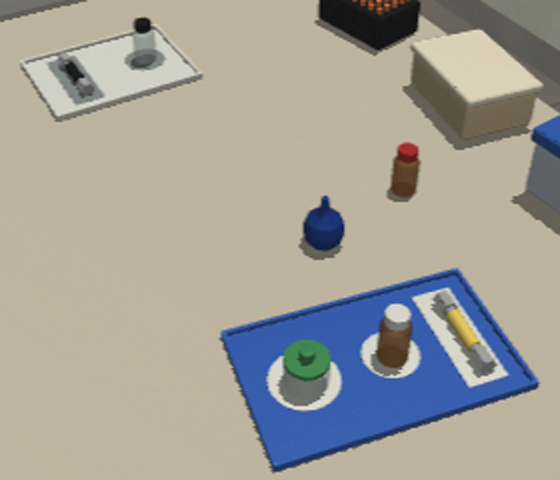

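All five things are in their trays, and the red vial and bulb stand. In the top crop: amber cap (665,200), clear cap (80,188), jar lid (645,286), yellow sleeve (664,138), black sleeve (89,290). Next I'll measure offsets from the marks.

Run:
```python
from h import *
np.set_printoptions(precision=4,suppress=True)
f=lambda u,v:(50+u/2-.25,110+v/2-.25)
for n,p,z,m,w in[("amber",(665,200),.062,(.5333,-.2655),-.182),("clear",(80,188),.062,(.538,.3158),.006),("jar",(645,286),.036,(.4496,-.2502),-.182),("yel",(664,138),.016,(.6023,-.278),-.182),("yel_ends",(664,138.5),.016,(.6023,-.278),-.182),("blk",(89,290),.016,(.4378,.3152),.006)]:
    d=plane("top",f(*p),z)[:2]-m;c,s=np.cos(w),np.sin(w);print(n,"tray offset mm",1e3*np.array([c*d[0]+s*d[1],-s*d[0]+c*d[1]]))
a,b=(plane("top",f(*p),.016) for p in((620,131),(708,145)));d=a-b;print("yel ends mid",(a+b)/2,"yaw",np.arctan2(d[1],d[0]),"want 1.389")
a,b=(plane("top",f(*p),.016) for p in((42,291),(137,290)));d=a-b;print("blk ends mid",(a+b)/2,"yaw",np.arctan2(d[1],d[0]),"want 1.577")
```

```text
amber tray offset mm [-0.4851 -0.8125]
clear tray offset mm [ 0.9563 -1.7086]
jar tray offset mm [-0.3765 -0.4937]
yel tray offset mm [ 2.4348 -3.1288]
yel_ends tray offset mm [ 1.9035 -3.205 ]
blk tray offset mm [ 1.3612 -0.0585]
yel ends mid [ 0.6041 -0.2814  0.016 ] yaw 1.4172000813743066 want 1.389
blk ends mid [0.4387 0.3146 0.016 ] yaw 1.5924047544450983 want 1.577
```

All offsets are at most about 3 mm against the 12 mm tolerance, so I'm handing in.

```bash
python3 -c "
from plant import env
print(env.finish_job())"
```

```text
the job is handed in; nothing more can be done
None
```

Both kits are made up and the job is handed in; in the last top view all five things sat about 4 mm or less from their mark centres (tolerance 12 mm), and the red-capped vial and bulb stood untouched, but the judge returned no verdict.

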